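# Throw over the sprung stand of a stamping cradle and set the book against it

### The job

On the wooden stamping cradle, push the sprung stand off its parking peg and round across the bed until it snaps over onto its stop by itself, using light force and not driving it into the stop (about 20 N is too much for it). Then slide the black book with pink page edges along the bed, pushing gently (under about 15 N) and without lifting it, until its front end just rests against the foot of the stand; leave both there and disturb nothing else.

Things in the scene. Friction and masses are not known exactly. Their poses are not given: they have to be found in the camera images.
- cradle: Fixed wooden plate 365 x 185 x 12 mm on the bench; its top is the bed. Origin at bench height under the bed's centre line; x is the way the book slides to the stand, y the side of the pivot, z up. Plate spans x -230..135, y -75..110 mm. Guide rails 10 mm thick, top 30 mm above the bench, inner faces at y = +-54.5 mm: the -y rail full length, the +y rail from x = -230 to -25 mm.
- pivot (a point): On the stand's vertical pivot axis, 55 mm above the bench, at x 90, y 85 mm of the cradle. Round it sits the collar whose red pin is the stand's hard stop. The collar is set by hand anew each time: with the stand on the stop its arm points along the cradle's -y, give or take 15 degrees. The setting is not measured, only seen in the images.
- peg (a point): Top of the brass parking peg, 10 mm thick, 58 mm above the bench, at about x 44, y 88 mm of the cradle. The stand starts pressed on it by its spring, the arm pointing along the cradle's -x, 10 degrees toward the bed.
- stand: Sprung stand: steel arm 12 mm wide, 44 to 54 mm above the bench, upright post at its end. Origin on the pivot axis at bench height, x along the arm, z up. Pushed anticlockwise (from above) it resists with 6 to 9 N at the post and springs back. The load fades over some 20 degrees to nothing at the over-centre point, 7 degrees (11 mm at the post) before the stop; from there it jumps onto the stop and is held by 3.5 N.
- foot (a point): Axis of the stand's upright round post, 55 mm above the bench, 95 mm from the pivot axis. The post is 18 mm in diameter from 14 to 95 mm above the bench: orange above the arm (free to push from 55 to 95 mm), black rubber below, the foot that the book meets.
- book: Loose black book with pink page edges, 150 mm long (x) x 105 mm wide (y) x 28 mm thick, 0.3 to 0.65 kg, on the bed between the rails with 2 mm play each side. Origin at the centre of its underside; x points to its front end, toward the stand. It has to slide 80 to 180 mm; sliding it takes 2 to 6 N.
- foil_roll: Bystander: gold roll, 30 mm diameter and 30 mm tall, standing on the cradle plate outside the +y rail.
- type_holder: Bystander: steel hand type holder with wooden handle, 190 mm long, beyond the cradle.
- thick_book: Bystander: thick black book 190 x 130 x 42 mm, at the left.
- glue_bottle: Bystander: white bottle, 60 mm diameter, 150 mm tall, at the back.
- paint_tin: Bystander: red and yellow tin, 84 mm diameter, 90 mm tall, at the back.
- hammer: Bystander: hammer lying at the right.
- screwdriver: Bystander: screwdriver lying at the left.
- white_mug: Bystander: white mug, 76 mm diameter, 85 mm tall, at the right.
There are look-alikes about, which are no part of the job. What is shaped like the book but purple or yellow is not meant.

How it is judged (in metres and radians):
On the way:
1. the stand has snapped over: its foot lies across the bed, at rest, untouched (x of foot in the frame of cradle above 0.058 m and angular speed of stand below 0.15 rad/s and contact force between each of the fingers, the arm and stand below 0.3 N), for 0.3 s.
At the end, for the whole second after the job is handed in: The stand lies still on its far stop, untouched, its foot across the bed (more than 58 mm along the cradle's x), and the book lies flat on the bed at rest with its front end within 3 mm of the foot (all of step 1 and x of foot in the frame of book between 0.0805 and 0.087 m and y of foot in the frame of book between -0.045 and 0.045 m and height (world z) of book between 0.008 and 0.016 m and linear speed of book below 0.01 m/s).
It fails at once if the robot presses the stand with more than 20 N (contact force between any of the fingers, the arm and stand above 20 N).
It fails at once if the robot presses the book with more than 15 N (contact force between any of the fingers, the arm and book above 15 N).
It fails at once if the book is lifted off the bed (height (world z) of book above 0.022 m).
It fails at once if a bystander is moved by more than 15 mm (distance of any of foil_roll, type_holder, thick_book, glue_bottle, paint_tin, hammer, screwdriver, white_mug from where it was at the start of the episode above 0.015 m).
It also fails if it takes over 72 s, if anything falls off the work surface, if the arm or the gripper's body presses on something with over 40 N, if the wrist force passes 120 N, or if a joint passes its speed limit or range.

### The arm

A 6-joint arm with a two-finger parallel gripper is mounted at the origin on the work surface. World frame = base frame: x ahead of the robot, y to its left, z up, the work surface at z = 0. Lengths are in m, angles in degrees, forces in N, time in s.
With the tool pointing down it reaches from about 0.2 to 0.875 m from the base axis. Payload 3.4 kg.
Tool frame: the origin (TCP) lies between the finger pads; the fingertips stand 17 mm ahead of it and the grasp point (between the pads) lies 2 mm behind it; z points along the fingers, y is the line along which they close (so a half turn about z gives the same grasp; the last joint's range is limited). The gripper opens to 94 mm and grips with 3 to 60 N. Pads are 16 mm wide; open, the fingers measure 119 mm over their backs; the gripper's body (75 mm by 177 mm) begins 78 mm behind the grasp point.
Start: joints at [56.608, 15.808, 86.224, -0, 77.962, -6.933], TCP at [0.256, 0.515, 0.222] pointing down, gripper open.
Joint ranges: [-165.64, 165.64], [-43.16, 119.46], [12.63, 154.43], [-67.54, 247.53], [6.08, 155.33], [-154.97, 154.97]. Speed limits (degrees/s): [147.25, 147.25, 180, 180, 180, 180].

### API

Orientations are given as [roll, pitch, yaw] about the fixed x, y, z axes, in that order (R = Rz(yaw) Ry(pitch) Rx(roll)).
In Python, from plant import manip gives the robot as it stands.
- The arm moves only by the tool servo_tool, never from a script. Its argument "steps" is a list of rows, each a list of 6 numbers: the shift along the tool's x, y, z in m, then the turn, a rotation vector about the tool's x, y, z in degrees. A call has 1 to 12 rows; each row shifts and turns the commanded pose from where the row before left it, along the tool's axes as they then stand; what a row does not reach is not made up. A row lasts 1/10 s, in which the tool goes at most 50 mm and 8.59 degrees, less where a joint would pass 70% of its speed; a pose out of reach is approached as far as the arm can. A call with a gripper value outside its range is refused whole. "grip" is the closure, from 0 (fully open) to 1 (shut), set as the call begins (left out, the last holds). The fingers move at their own pace and stop on an object; "force" is the grip in N (left out, the last holds). Time passes only in rows, so rows that do not move let the fingers close. It gives the time, the measured TCP pose, the force, the opening and the grip force at its end, in the units of the state.
- manip.sense(): the state, without advancing time (a new reading comes with each control period).
- manip.snapshot(name): name is "scene" or "top" or "wrist"; returns the picture (480x640x3 uint8, red, green, blue); there is no depth.
- manip.camera_info(name): a dict with "fov_y" (degrees; the focal length in pixels is half the picture's height over the tangent of half this angle, whatever the lens; pixels are square), "cx", "cy" (the principal point, pixels), "extrinsics" (4x4, takes a point from world to camera coordinates); the wrist camera has in their place "mount" (4x4, takes a point from camera to tool coordinates, whose origin is the TCP and whose axes are the flange's). Camera axes: x right, y down, z forward; pixel columns grow to the right and rows downward; lengths in m; the calibration is good to about 2 mm. A picture is of the moment at which its call begins: read the wrist's pose just before it. camera_info takes no time and is no camera call.
- manip.hand_in(): hands the job in; it is judged then, once.
The state is a dict: "time": time; "joints": joint angles; "joint_vel": joint speeds; "joint_torque": joint torques, N m; "ee_pos": TCP position; "orientation": TCP orientation; "wrist_force": force on the tool from outside, world axes, zero at the start; "moment": the same for the moment, N m; "opening": opening from 0.0 (shut) to 1.0 (fully open); "gripper_force": force on a finger pad.
Only numpy, scipy, OpenCV 4.12 (cv2) and the standard library are available. Lean on these libraries where they do the work, as an engineer would, in place of code of your own. Each camera call takes 0.05 s, during which the arm holds its last target. There are 200 camera calls.

## Working session

There is one attempt and no reset: what is moved stays moved. The work goes in short steps, Python scripts to look and compute and a tool call to move; the robot and the scene stay as the last step left them, time stands still between calls to the robot, and variables do not carry over. Pictures are saved under pics/ and viewed, at most 10 in all, crops included, and the job is handed in when it is done.

Besides the shell and the picture viewer there is one more tool, called after "Emit:" by a JSON object that holds its "method" and its "body". servo_tool: Moves the arm, as the interface text tells. Its arguments: {"type":"object","properties":{"steps":{"type":"array"},"grip":{"type":"number"},"force":{"type":"number"}},"required":["steps"]}

```bash
mkdir -p pics; ls
python3 - <<'E'
from plant import manip
import cv2
for n in("scene","top"):
    im=manip.snapshot(n); cv2.imwrite(f"pics/{n}0.png",im[:,:,::-1]); c=manip.camera_info(n); print(n,c)
print(manip.camera_info("wrist")); print(manip.sense())
E
```

```text
pics
scene {'fov_y': 53.36498875755515, 'cx': 320.22105137522055, 'cy': 240.02583311436894, 'extrinsics': array([[-0.27871802,  0.96018613,  0.01894391,  0.09424301],
       [ 0.70602367,  0.2182332 , -0.67372461, -0.33205288],
       [-0.65103521, -0.17440434, -0.73873966,  1.60425149],
       [ 0.        ,  0.        ,  0.        ,  1.        ]])}
top {'fov_y': 56.64996157334016, 'cx': 319.96780365248503, 'cy': 239.46187112233372, 'extrinsics': array([[ 0.00696233, -0.99991872,  0.0106807 ,  0.0262066 ],
       [-0.99947513, -0.00729638, -0.0315631 ,  0.51554675],
       [ 0.03163847, -0.01045535, -0.99944469,  1.04183572],
       [ 0.        ,  0.        ,  0.        ,  1.        ]])}
{'fov_y': 59.14150633125821, 'cx': 316.43039303217336, 'cy': 240.05891747101742, 'mount': array([[ 2.33911620e-05, -9.64951346e-01, -2.62428848e-01,
         7.74629075e-02],
       [ 9.99999670e-01,  2.35793463e-04, -7.77879667e-04,
        -7.16657810e-04],
       [ 8.12495038e-04, -2.62428743e-01,  9.64951032e-01,
        -1.63010651e-01],
       [ 0.00000000e+00,  0.00000000e+00,  0.00000000e+00,
         1.00000000e+00]])}
{'time': 0.1, 'joints': array([ 5.66078935e+01,  1.58437494e+01,  8.62849875e+01, -7.85040799e-04,
        7.79616599e+01, -6.93279357e+00]), 'joint_vel': array([-0.16214489, -0.14095062, -0.04168749, -0.0812579 ,  0.0321603 ,
        0.02300084]), 'joint_torque': array([ 3.24643486e-03, -4.05453014e+01, -2.37782443e+01,  7.05579878e-02,
        2.99113593e-02, -2.08798747e-05]), 'ee_pos': array([0.255955  , 0.5143814 , 0.22171441]), 'orientation': array([-1.79910171e+02, -1.01494431e-02,  1.53540843e+02]), 'wrist_force': array([0.1913427 , 0.05968491, 0.11207058]), 'moment': array([-0.00495653,  0.04221002,  0.01519859]), 'gripper_force': 0.0, 'opening': 1.0028376980509792}
```

View pics/top0.png

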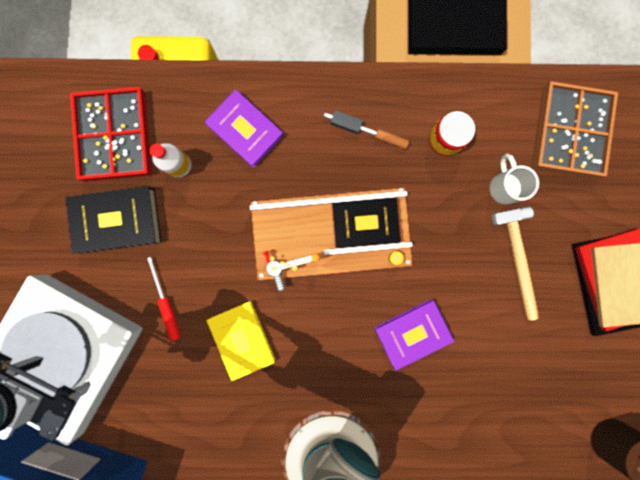

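View pics/scene0.png

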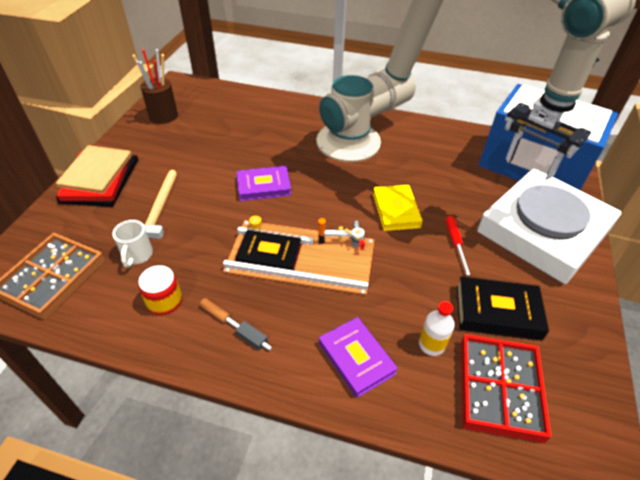

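The top view shows the cradle at px (252–411, 190–279), with the book's front to the left (world +y) and the pivot at about (274,268). Three things could be the book:
- **Black book on the cradle bed, (367,222):** this is the one meant. It lies between the rails.
- **Thick black book, (112,219):** a bystander.
- **Purple books at (245,128) and (415,335), yellow at (240,341):** look-alikes by colour.

Next I'll work out the cradle pose roughly and plan a close wrist view.

```bash
cat > h.py <<'E'
from plant import manip
import numpy as np, cv2
from scipy.spatial.transform import Rotation as R
def cam(n,s=None):
    c=manip.camera_info(n)
    if n=="wrist":
        s=s or manip.sense(); T=np.eye(4); T[:3,:3]=R.from_euler('xyz',s['orientation'],degrees=True).as_matrix(); T[:3,3]=s['ee_pos']; W=T@c['mount']
    else: W=np.linalg.inv(c['extrinsics'])
    return W,240/np.tan(np.radians(c['fov_y']/2)),c['cx'],c['cy']
def cast(C,uv,z):
    W,f,cx,cy=C; uv=np.atleast_2d(uv).astype(float)
    d=np.c_[(uv[:,0]-cx)/f,(uv[:,1]-cy)/f,np.ones(len(uv))]@W[:3,:3].T
    o=W[:3,3]; return o+d*((z-o[2])/d[:,2])[:,None]
def proj(C,p):
    W,f,cx,cy=C; q=(np.atleast_2d(p)-W[:3,3])@W[:3,:3]; return np.c_[cx+f*q[:,0]/q[:,2],cy+f*q[:,1]/q[:,2]]
def fit(cr,w): # cradle xy -> world: yaw, origin
    a,b=np.array(cr)[:,:2],np.array(w)[:,:2]; U,_,V=np.linalg.svd((a-a.mean(0)).T@(b-b.mean(0)))
    D=np.diag([1,np.linalg.det(V.T@U.T)]); Q=V.T@D@U.T; t=b.mean(0)-Q@a.mean(0)
    return Q,t,a@Q.T+t-b
E
python3 - <<'E'
from h import *
C=cam("top")
# -y rail outer corners (top z30): left end (x135), right end (x-230)
w=cast(C,[[251,204],[405,190]],.03); w2=cast(C,[[411,265],[258,280]],.012)
Q,t,r=fit([[.135,-.0645],[-.23,-.0645],[-.23,.11],[.135,.11]],np.r_[w,w2])
print(np.degrees(np.arctan2(Q[1,0],Q[0,0])),t,r)
print('foot',Q@[-.0036,.0685]+t,'piv',Q@[.09,.085]+t)
E
```

```text
95.76327148909856 [0.54348372 0.05288045] [[-0.00135332  0.00364847]
 [-0.00020379 -0.00300765]
 [ 0.000389   -0.00260728]
 [ 0.00116811  0.00196646]]
foot [0.47569147 0.04241998] piv [0.4498757  0.13388995]
```

Emit:
{"method": "servo_tool", "body": {"steps": [[0,0,-0.02,0,0,8],[0,0,-0.02,0,0,8],[0,0,-0.02,0,0,8],[0,0,-0.02,0,0,8],[0,0,0,0,0,8],[0,0,0,0,0,8],[0,0,0,0,0,8],[0,0,0,0,0,1.7]], "grip": 1, "force": 20}}

```text
time: 0.9
ee_pos: [0.2561, 0.5146, 0.302]
orientation: [-180.0, 0.0, 95.8]
wrist_force: [-0.7, -0.1, -0.5]
opening: 0.353
gripper_force: 0.0
```

Emit:
{"method": "servo_tool", "body": {"steps": [[-0.0406,0.0202,0,0,0,0],[-0.0406,0.0202,0,0,0,0],[-0.0406,0.0202,0,0,0,0],[-0.0406,0.0202,0,0,0,0],[-0.0406,0.0202,0,0,0,0],[-0.0406,0.0202,0,0,0,0],[-0.0406,0.0202,0,0,0,0],[-0.0406,0.0202,0,0,0,0],[-0.0406,0.0202,0,0,0,0],[-0.0406,0.0202,0,0,0,0],[-0.0406,0.0202,0,0,0,0],[-0.0406,0.0202,0,0,0,0]]}}

```text
time: 2.1
ee_pos: [0.5475, 0.053, 0.3023]
orientation: [-180.0, -0.0, 96.0]
wrist_force: [0.4, 0.1, -0.2]
opening: 0.002
gripper_force: 0.0
```

Emit:
{"method": "servo_tool", "body": {"steps": [[0,0,0,0,0,0],[0,0,0,0,0,0],[0,0,0,0,0,0]]}}

```text
time: 2.4
ee_pos: [0.5462, 0.0556, 0.3023]
orientation: [-179.9, -0.1, 95.9]
wrist_force: [-0.7, -0.1, 0.5]
opening: 0.004
gripper_force: 0.0
```

Run:
```python
from h import *
s=manip.sense(); im=manip.snapshot("wrist"); cv2.imwrite("pics/w1.png",im[:,:,::-1]); print(s['ee_pos'],s['orientation'],s['time'],s['wrist_force'])
C=cam("wrist",s);np.save("C1.npy",np.array(C,dtype=object),allow_pickle=True)
a=np.radians(95.763);Q=np.array([[np.cos(a),-np.sin(a)],[np.sin(a),np.cos(a)]]);t=np.array([.5435,.0529])
def P(x,y,z): return proj(C,[*(Q@[x,y]+t),z])[0].round()
for n,p in dict(piv=(.09,.085,.055),foot=(-.0036,.0685,.095),c1=(.135,-.0645,.03),c2=(-.23,-.0645,.03),c3=(-.23,.11,.012),c4=(.135,.11,.012)).items(): print(n,P(*p))
```

```text
[0.54623848 0.05557364 0.30227634] [-1.79947673e+02 -5.12378445e-02  9.59224667e+01] 2.4 [-0.71274636 -0.09355569  0.50796089]
piv [224. 112.]
foot [239. 220.]
c1 [383.  64.]
c2 [369. 395.]
c3 [225. 386.]
c4 [206.  66.]
```

View pics/w1.png

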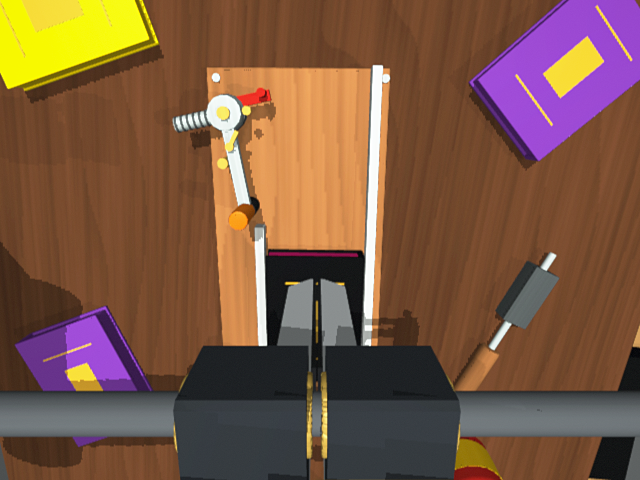

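The wrist view agrees with my pose estimate. The pivot is at (224,112), the orange post top at (238,217), the red stop pin at about (262,95), and the book's pink front edge is on row 253. Now I'll turn the tool to face along the push tangent and descend behind the post.

Emit:
{"method": "servo_tool", "body": {"steps": [[0,0,0,0,0,8],[0,0,0,0,0,8],[0,0,0,0,0,8],[0,0,0,0,0,8],[0,0,0,0,0,8],[0,0,0,0,0,8],[0,0,0,0,0,8],[0,0,0,0,0,8],[0,0,0,0,0,8],[0,0,0,0,0,8]]}}

```text
time: 3.45
ee_pos: [0.5461, 0.0565, 0.3029]
orientation: [-180.0, -0.0, 15.7]
wrist_force: [-0.7, 0.1, 0.7]
opening: 0.002
gripper_force: 0.0
```

Emit:
{"method": "servo_tool", "body": {"steps": [[-0.036,-0.002,0,0,0,0],[-0.036,-0.002,0,0,0,0],[-0.0345,-0.0025,0,0,0,0],[0,0,0.035,0,0,0],[0,0,0.035,0,0,0],[0,0,0.035,0,0,0],[0,0,0.035,0,0,0],[0,0,0.035,0,0,0],[0,0,0.03,0,0,0],[0,0,0.014,0,0,0],[0,0,0,0,0,0],[0,0,0,0,0,0]]}}

```text
time: 4.65
ee_pos: [0.4428, 0.0328, 0.084]
orientation: [180.0, -0.0, 15.9]
wrist_force: [-0.1, 0.4, 0.4]
opening: 0.005
gripper_force: 0.0
```

Run:
```python
from h import *
s=manip.sense(); im=manip.snapshot("wrist"); cv2.imwrite("pics/w2.png",im[:,:,::-1]); print(s['ee_pos'],s['orientation'],s['time'],s['wrist_force'])
C=cam("wrist",s)
hsv=cv2.cvtColor(im,cv2.COLOR_RGB2HSV);m=((hsv[...,0]>9)&(hsv[...,0]<19)&(hsv[...,1]>200)&(hsv[...,2]>190)).astype(np.uint8)
n,l,st,ce=cv2.connectedComponentsWithStats(m)
for i in range(1,n):
    if st[i,4]>150: print(st[i],ce[i],cast(C,ce[i],.095))
```

```text
[0.44277929 0.03280901 0.08403826] [ 1.79996091e+02 -4.35741477e-02  1.59458416e+01] 4.65 [-0.0968528   0.35728577  0.38679104]
[294 218  46  44 239] [319.20083682 243.53556485] [[0.47391997 0.04080619 0.095     ]]
```

View pics/w2.png

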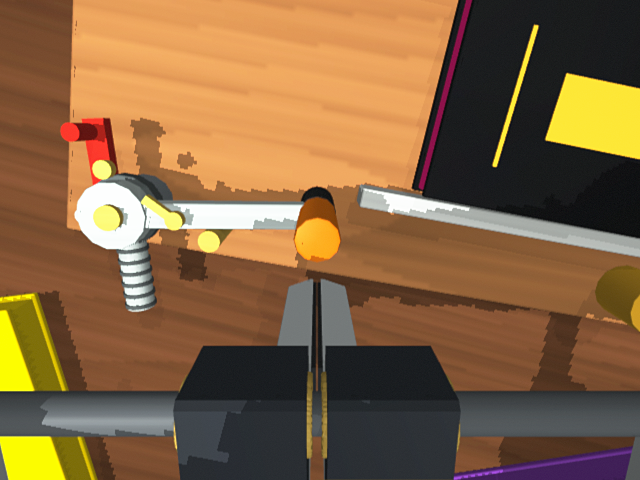

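The post top is at (317,238), dead ahead of the closed fingers, and the pivot is at (107,216). Its cast position of (0.475, 0.041) agrees with the prediction. Now I'll approach until contact.

Emit:
{"method": "servo_tool", "body": {"steps": [[0.004,0,0,0,0,0],[0.004,0,0,0,0,0],[0.003,0,0,0,0,0],[0.001,0,0,0,0,0],[0.001,0,0,0,0,0],[0.001,0,0,0,0,0],[0,0,0,0,0,0]]}}

```text
time: 5.4
ee_pos: [0.4562, 0.0358, 0.0834]
orientation: [-180.0, 0.0, 15.8]
wrist_force: [-0.3, 0.7, -0.3]
opening: 0.004
gripper_force: 0.0
```

Emit:
{"method": "servo_tool", "body": {"steps": [[0.001,0,0,0,0,0],[0.001,0,0,0,0,0],[0.001,0,0,0,0,0]]}}

```text
time: 5.7
ee_pos: [0.4589, 0.0366, 0.0834]
orientation: [-180.0, 0.0, 15.8]
wrist_force: [-1.8, 0.4, 0.4]
opening: 0.002
gripper_force: 0.8
```

Emit:
{"method": "servo_tool", "body": {"steps": [[0.0017,0.0003,0,0,0,-1],[0.0017,0.0003,0,0,0,-1],[0.0017,0.0003,0,0,0,-1],[0.0017,0.0003,0,0,0,-1],[0.0017,0.0003,0,0,0,-1]]}}

```text
time: 6.2
ee_pos: [0.4648, 0.037, 0.0833]
orientation: [-180.0, 0.3, 21.0]
wrist_force: [-5.9, -3.0, 4.8]
opening: 0.007
gripper_force: 3.3
```

Emit:
{"method": "servo_tool", "body": {"steps": [[0.0033,0.0005,0,0,0,-2],[0.0033,0.0005,0,0,0,-2],[0.0033,0.0005,0,0,0,-2],[0.0033,0.0005,0,0,0,-2],[0.0033,0.0005,0,0,0,-2],[0.0033,0.0005,0,0,0,-2],[0.0033,0.0005,0,0,0,-2]]}}

```text
time: 6.9
ee_pos: [0.4877, 0.0432, 0.0833]
orientation: [180.0, 0.3, 35.1]
wrist_force: [-5.1, -6.9, 3.2]
opening: 0.007
gripper_force: 3.8
```

Emit:
{"method": "servo_tool", "body": {"steps": [[0.0033,0.0005,0,0,0,-2],[0.0033,0.0005,0,0,0,-2],[0.0033,0.0005,0,0,0,-2],[0.0033,0.0005,0,0,0,-2],[0.0033,0.0005,0,0,0,-2],[0.0033,0.0005,0,0,0,-2],[0.0033,0.0005,0,0,0,-2],[0.0033,0.0005,0,0,0,-2],[0.0033,0.0005,0,0,0,-2],[0.0033,0.0005,0,0,0,-2]]}}

```text
time: 7.9
ee_pos: [0.5165, 0.0612, 0.0834]
orientation: [179.9, 0.3, 55.1]
wrist_force: [-1.9, -8.3, 1.7]
opening: 0.001
gripper_force: 4.3
```

Run:
```python
from h import *
s=manip.sense(); im=manip.snapshot("wrist"); cv2.imwrite("pics/w3.png",im[:,:,::-1]); print(s['ee_pos'],s['orientation'],s['time'],s['wrist_force'])
```

```text
[0.51645825 0.06121083 0.08343279] [179.86987677   0.32023239  55.07800553] 7.9 [-1.93452667 -8.2663091   1.69679549]
```

View pics/w3.png

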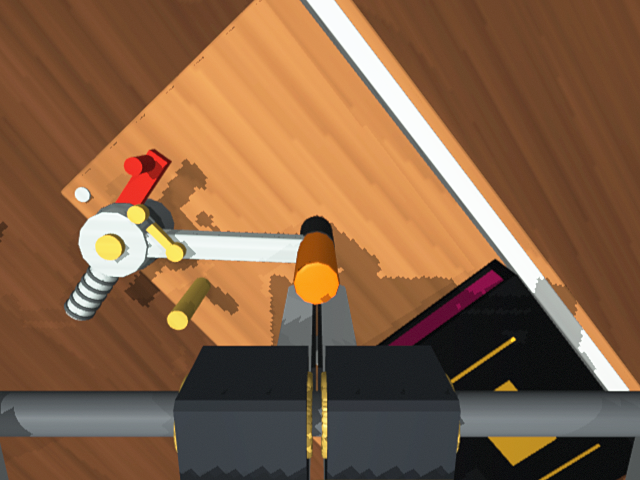

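Emit:
{"method": "servo_tool", "body": {"steps": [[0.0033,0.0005,0,0,0,-2],[0.0033,0.0005,0,0,0,-2],[0.0033,0.0005,0,0,0,-2],[0.0033,0.0005,0,0,0,-2],[0.0033,0.0005,0,0,0,-2],[0.0033,0.0005,0,0,0,-2]]}}

```text
time: 8.55
ee_pos: [0.5302, 0.0765, 0.0835]
orientation: [179.8, 0.3, 67.1]
wrist_force: [1.2, -9.2, -0.5]
opening: 0.006
gripper_force: 4.4
```

Emit:
{"method": "servo_tool", "body": {"steps": [[0.0017,0.0003,0,0,0,-1],[0.0017,0.0003,0,0,0,-1],[0.0017,0.0003,0,0,0,-1],[0.0017,0.0003,0,0,0,-1]]}}

```text
time: 8.95
ee_pos: [0.5342, 0.0824, 0.0835]
orientation: [179.8, 0.3, 71.0]
wrist_force: [1.8, -8.9, -0.1]
opening: 0.006
gripper_force: 4.3
```

Emit:
{"method": "servo_tool", "body": {"steps": [[0.0017,0.0003,0,0,0,-1],[0.0017,0.0003,0,0,0,-1],[0.0017,0.0003,0,0,0,-1],[0.0017,0.0003,0,0,0,-1],[0.0017,0.0003,0,0,0,-1],[0.0017,0.0003,0,0,0,-1]]}}

```text
time: 9.55
ee_pos: [0.5392, 0.0917, 0.0835]
orientation: [179.8, 0.3, 77.0]
wrist_force: [2.1, -7.9, -0.8]
opening: 0.005
gripper_force: 4.1
```

Emit:
{"method": "servo_tool", "body": {"steps": [[0.0017,0.0003,0,0,0,-1],[0.0017,0.0003,0,0,0,-1],[0.0017,0.0003,0,0,0,-1],[0.0017,0.0003,0,0,0,-1]]}}

```text
time: 9.95
ee_pos: [0.5421, 0.0983, 0.0835]
orientation: [179.8, 0.3, 81.0]
wrist_force: [1.6, -7.5, -1.1]
opening: 0.004
gripper_force: 4.0
```

Emit:
{"method": "servo_tool", "body": {"steps": [[0.0017,0.0003,0,0,0,-1],[0.0017,0.0003,0,0,0,-1],[0.0017,0.0003,0,0,0,-1],[0.0017,0.0003,0,0,0,-1],[0.0017,0.0003,0,0,0,-1],[0.0017,0.0003,0,0,0,-1]]}}

```text
time: 10.55
ee_pos: [0.5454, 0.1088, 0.0835]
orientation: [179.8, 0.2, 87.0]
wrist_force: [3.2, -6.8, -1.6]
opening: 0.003
gripper_force: 3.4
```

Emit:
{"method": "servo_tool", "body": {"steps": [[0.0017,0.0003,0,0,0,-1],[0.0017,0.0003,0,0,0,-1],[0.0017,0.0003,0,0,0,-1]]}}

```text
time: 10.85
ee_pos: [0.5467, 0.1142, 0.0835]
orientation: [179.8, 0.2, 90.0]
wrist_force: [2.6, -5.7, -1.5]
opening: 0.003
gripper_force: 3.0
```

Emit:
{"method": "servo_tool", "body": {"steps": [[0.0017,0.0003,0,0,0,-1],[0.0017,0.0003,0,0,0,-1],[0.0017,0.0003,0,0,0,-1],[0.0017,0.0003,0,0,0,-1]]}}

```text
time: 11.25
ee_pos: [0.5478, 0.1217, 0.0836]
orientation: [179.8, 0.2, 94.0]
wrist_force: [2.4, -4.5, -2.3]
opening: 0.007
gripper_force: 2.1
```

Emit:
{"method": "servo_tool", "body": {"steps": [[0.0017,0.0003,0,0,0,-1],[0.0017,0.0003,0,0,0,-1],[0.0017,0.0003,0,0,0,-1]]}}

```text
time: 11.55
ee_pos: [0.547, 0.1284, 0.0837]
orientation: [179.9, -0.0, 96.9]
wrist_force: [3.6, -1.2, 0.7]
opening: 0.007
gripper_force: 1.2
```

Emit:
{"method": "servo_tool", "body": {"steps": [[0.0017,0.0003,0,0,0,-1],[0,0,0,0,0,0]]}}

```text
time: 11.75
ee_pos: [0.545, 0.1308, 0.0834]
orientation: [-179.9, -0.1, 97.9]
wrist_force: [1.0, -0.7, -0.7]
opening: 0.003
gripper_force: 0.4
```

Run:
```python
from h import *
s=manip.sense(); im=manip.snapshot("wrist"); cv2.imwrite("pics/w4.png",im[:,:,::-1]); print(s['ee_pos'],s['orientation'],s['time'],s['wrist_force'])
```

```text
[0.54502615 0.13076915 0.08342066] [-1.79917008e+02 -6.48341066e-02  9.78774439e+01] 11.75 [ 1.01794403 -0.67171129 -0.72756707]
```

View pics/w4.png

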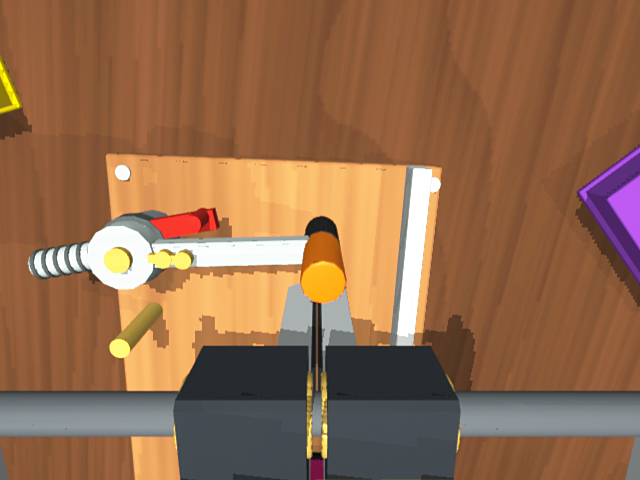

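The post at (323,280) is still against the fingers, with a small gap between the arm and the red pin at (212,225). I'll creep on.

Emit:
{"method": "servo_tool", "body": {"steps": [[0.0012,0.0002,0,0,0,-0.7],[0,0,0,0,0,0],[0,0,0,0,0,0]]}}

```text
time: 12.1
ee_pos: [0.5451, 0.1315, 0.0833]
orientation: [-179.9, -0.0, 98.5]
wrist_force: [-0.1, -0.4, -0.6]
opening: 0.002
gripper_force: 0.2
```

```bash
cat > post.py <<'E'
from h import *
s=manip.sense(); im=manip.snapshot("wrist"); C=cam("wrist",s)
hsv=cv2.cvtColor(im,cv2.COLOR_RGB2HSV);m=((hsv[...,0]>9)&(hsv[...,0]<21)&(hsv[...,1]>220)&(hsv[...,2]>225)).astype(np.uint8)
n,l,st,ce=cv2.connectedComponentsWithStats(m)
for i in range(1,n):
    if st[i,4]>150: print(st[i],ce[i],cast(C,ce[i],.095))
print(s['ee_pos'],s['wrist_force'],s['time'])
E
python3 post.py
python3 - <<'E'
import cv2
im=cv2.cvtColor(cv2.imread('pics/w4.png'),cv2.COLOR_BGR2HSV); import numpy as np
m=((im[...,0]>9)&(im[...,0]<21)&(im[...,1]>220)&(im[...,2]>225)).astype(np.uint8)
n,l,st,ce=cv2.connectedComponentsWithStats(m)
print([(st[i],ce[i]) for i in range(1,n) if st[i,4]>150])
E
```

```text
[303 263  43  40 971] [325.47476828 286.02162719] [[0.54464407 0.14851552 0.095     ]]
[0.54514963 0.13148257 0.0832681 ] [-0.13002781 -0.35469977 -0.61096811] 12.1
[(array([303, 263,  43,  40, 965], dtype=int32), array([325.6984456 , 285.84145078]))]
```

Emit:
{"method": "servo_tool", "body": {"steps": [[0.0012,0.0002,0,0,0,-0.7],[0.0012,0.0002,0,0,0,-0.7],[0,0,0,0,0,0],[0,0,0,0,0,0]]}}

```text
time: 12.55
ee_pos: [0.5461, 0.1339, 0.0835]
orientation: [180.0, -0.0, 99.9]
wrist_force: [0.1, 0.1, 0.2]
opening: 0.005
gripper_force: 0.0
```

```bash
python3 post.py
```

```text
[295 231  46  40 854] [320.77751756 255.70491803] [[0.54125637 0.16248612 0.095     ]]
[0.54608002 0.13388187 0.08351157] [0.14456633 0.09437023 0.15566494] 12.55
```

The stand has snapped over. The post is now 29 mm ahead of the fingers, at cradle (0.109, −0.009), 95.6 mm from the pivot. I'll retreat and measure the book.

Emit:
{"method": "servo_tool", "body": {"steps": [[-0.005,0,-0.01,0,0,0],[-0.005,0,-0.03,0,0,0],[0,0,-0.04,0,0,0],[0,0,-0.04,0,0,0],[0,0,-0.04,0,0,0.5],[-0.03,0,-0.04,0,0,0.7],[-0.04,0,-0.02,0,0,1],[-0.04,0,0,0,0,1],[-0.04,0,0,0,0,1],[0,0,0,0,0,0],[0,0,0,0,0,0]]}}

```text
time: 13.7
ee_pos: [0.5686, -0.0255, 0.3039]
orientation: [180.0, -0.0, 95.6]
wrist_force: [0.2, 0.5, -0.4]
opening: 0.006
gripper_force: 0.0
```

Run:
```python
from h import *
a=np.radians(95.763);Q=np.array([[np.cos(a),-np.sin(a)],[np.sin(a),np.cos(a)]]);t=np.array([.5435,.0529])
cr=lambda w:(w[:,:2]-t)@Q
s=manip.sense(); im=manip.snapshot("wrist"); cv2.imwrite("pics/w5.png",im[:,:,::-1]); print(s['ee_pos'],s['orientation'],s['time'])
C=cam("wrist",s)
T=manip.snapshot("top"); cv2.imwrite("pics/top1.png",cv2.resize(T[180:290,240:420],None,fx=4,fy=4,interpolation=cv2.INTER_CUBIC)[:,:,::-1])
C1=cam("top")
g=cv2.cvtColor(cv2.imread("pics/top0.png"),cv2.COLOR_BGR2GRAY); m=np.uint8(g[195:250,325:405]<45)
n,l,st,ce=cv2.connectedComponentsWithStats(m); i=1+st[1:,4].argmax()
r=cv2.boxPoints(cv2.minAreaRect(np.argwhere(l==i)[:,::-1].astype(np.float32)))+[325,195]
print(r,cr(cast(C1,r,.04)))
print(proj(C,[[*(Q@p[:2]+t),p[2]] for p in [(.135,-.0645,.03),(.135,.11,.012),(.09,.085,.055),(.1087,-.0088,.095)]]))
```

```text
[ 0.56861088 -0.02545685  0.30394772] [ 1.79975681e+02 -3.76766742e-02  9.56191858e+01] 13.7
[[332.5983696  203.58196831]
 [395.89344788 197.82787132]
 [399.81967163 241.01638794]
 [336.52459717 246.77048492]] [[-0.05616248 -0.04793802]
 [-0.2022242  -0.04771387]
 [-0.20138328  0.05187673]
 [-0.05575679  0.05146134]]
[[369.5172348  -33.69108398]
 [183.87375758 -26.31859411]
 [201.79457041  14.45885185]
 [307.03663255 -25.36970914]]
```

View pics/w5.png

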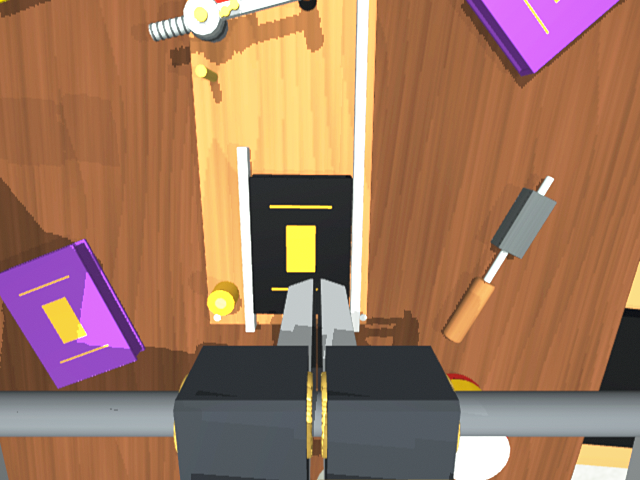

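View pics/top1.png

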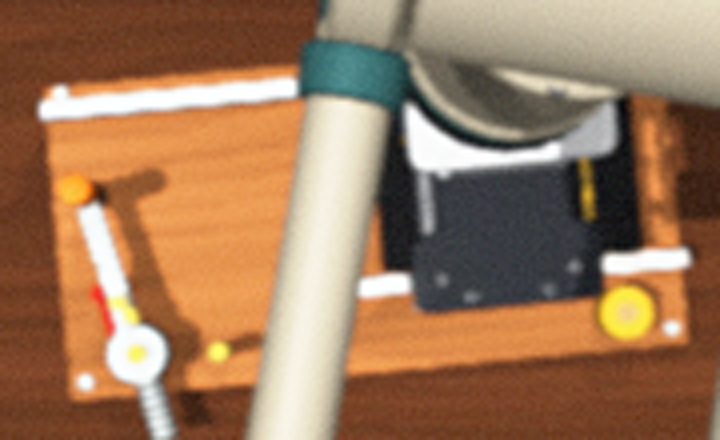

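The wrist view shows the black book between the rails: front edge on row 176, rear on about row 313, foil roll at (221,299). The top crop shows the arm past centre, resting at the red pin. Next I'll check the rear edge by casting, then move behind the book.

Run:
```python
from h import *
a=np.radians(95.763);Q=np.array([[np.cos(a),-np.sin(a)],[np.sin(a),np.cos(a)]]);t=np.array([.5435,.0529])
C=cam("wrist"); print((cast(C,[[251,176],[351,177],[256,313]],.04)[:,:2]-t)@Q)
```

```text
[[-0.05214865  0.05010321]
 [-0.05313445 -0.05036831]
 [-0.20178076  0.0506729 ]]
```

Emit:
{"method": "servo_tool", "body": {"steps": [[-0.038,-0.0044,0,0,0,-0.1],[-0.038,-0.0044,0,0,0,0],[-0.038,-0.0044,0,0,0,0],[-0.0375,-0.0045,0,0,0,0],[0,0,0.04,0,0,0],[0,0,0.04,0,0,0],[0,0,0.04,0,0,0],[0,0,0,0,0,0],[0,0,0,0,0,0]]}}

```text
time: 14.7
ee_pos: [0.5669, -0.1761, 0.184]
orientation: [-180.0, -0.0, 95.9]
wrist_force: [0.5, -0.5, 0.7]
opening: 0.003
gripper_force: 0.0
```

Emit:
{"method": "servo_tool", "body": {"steps": [[0,0,0.04,0,0,0],[0,0,0.04,0,0,0],[0,0,0.03,0,0,0],[0,0,0.02,0,0,0],[0,0,0.01,0,0,0],[0,0,0.007,0,0,0],[0,0,0,0,0,0],[0,0,0,0,0,0]]}}

```text
time: 15.5
ee_pos: [0.5678, -0.1776, 0.038]
orientation: [179.9, 0.1, 95.9]
wrist_force: [-0.5, 0.3, -0.5]
opening: 0.006
gripper_force: 0.0
```

Emit:
{"method": "servo_tool", "body": {"steps": [[0.005,0,0,0,0,0],[0.005,0,0,0,0,0],[0.003,0,0,0,0,0],[0.001,0,0,0,0,0],[0.001,0,0,0,0,0],[0.001,0,0,0,0,0],[0.001,0,0,0,0,0],[0.001,0,0,0,0,0],[0.001,0,0,0,0,0]]}}

```text
time: 16.4
ee_pos: [0.5649, -0.1591, 0.0364]
orientation: [180.0, 0.1, 95.9]
wrist_force: [0.4, -2.7, -1.5]
opening: 0.007
gripper_force: 1.3
```

Emit:
{"method": "servo_tool", "body": {"steps": [[0.001,0,0,0,0,0],[0.002,0,0,0,0,0],[0.003,0,0,0,0,0],[0.003,0,0,0,0,0],[0.003,0,0,0,0,0],[0.003,0,0,0,0,0],[0.003,0,0,0,0,0],[0.003,0,0,0,0,0]]}}

```text
time: 17.2
ee_pos: [0.5623, -0.137, 0.0364]
orientation: [-180.0, -0.0, 95.8]
wrist_force: [0.0, -2.5, -2.4]
opening: 0.002
gripper_force: 1.3
```

Emit:
{"method": "servo_tool", "body": {"steps": [[0.003,0,0,0,0,0],[0.003,0,0,0,0,0],[0.003,0,0,0,0,0],[0.003,0,0,0,0,0],[0.003,0,0,0,0,0],[0.003,0,0,0,0,0],[0.003,0,0,0,0,0],[0.003,0,0,0,0,0],[0.003,0,0,0,0,0],[0.003,0,0,0,0,0],[0.003,0,0,0,0,0],[0.003,0,0,0,0,0]]}}

```text
time: 18.4
ee_pos: [0.5588, -0.1013, 0.0365]
orientation: [180.0, -0.0, 95.8]
wrist_force: [0.4, -3.1, -1.7]
opening: 0.004
gripper_force: 1.1
```

Emit:
{"method": "servo_tool", "body": {"steps": [[0.003,0,0,0,0,0],[0.003,0,0,0,0,0],[0.003,0,0,0,0,0],[0.003,0,0,0,0,0],[0.003,0,0,0,0,0],[0.003,0,0,0,0,0],[0.003,0,0,0,0,0],[0.003,0,0,0,0,0],[0.003,0,0,0,0,0],[0.003,0,0,0,0,0],[0.003,0,0,0,0,0],[0.003,0,0,0,0,0]]}}

```text
time: 19.6
ee_pos: [0.555, -0.0655, 0.0365]
orientation: [180.0, -0.0, 95.8]
wrist_force: [0.8, -3.0, -2.3]
opening: 0.004
gripper_force: 1.1
```

Emit:
{"method": "servo_tool", "body": {"steps": [[0.003,0,0,0,0,0],[0.003,0,0,0,0,0],[0.003,0,0,0,0,0],[0.003,0,0,0,0,0],[0.003,0,0,0,0,0],[0.003,0,0,0,0,0],[0.003,0,0,0,0,0],[0.003,0,0,0,0,0],[0.003,0,0,0,0,0],[0.003,0,0,0,0,0],[0.002,0,0,0,0,0],[0,0,0,0,0,0]]}}

```text
time: 20.8
ee_pos: [0.5518, -0.0333, 0.0365]
orientation: [-180.0, -0.0, 95.8]
wrist_force: [-0.6, -0.6, -0.3]
opening: 0.007
gripper_force: 0.4
```

Run:
```python
from h import *
a=np.radians(95.763);Q=np.array([[np.cos(a),-np.sin(a)],[np.sin(a),np.cos(a)]]);t=np.array([.5435,.0529])
s=manip.sense(); print(s['ee_pos'],s['wrist_force'],s['time'],(s['ee_pos'][:2]-t)@Q)
im=manip.snapshot("wrist"); cv2.imwrite("pics/w6.png",im[:,:,::-1])
```

```text
[ 0.55175319 -0.0333111   0.03649272] [-0.56493203 -0.56537662 -0.26448037] 20.8 [-0.08660411  0.00044531]
```

View pics/w6.png

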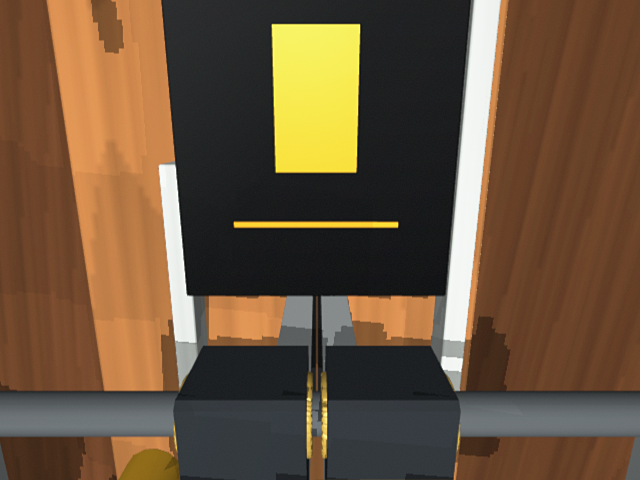

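The book is straight, flat and centred on the fingers, with about 28 mm to go by calculation. I'll push in smaller steps.

Emit:
{"method": "servo_tool", "body": {"steps": [[0.003,0,0,0,0,0],[0.003,0,0,0,0,0],[0.003,0,0,0,0,0],[0.003,0,0,0,0,0],[0.003,0,0,0,0,0],[0.002,0,0,0,0,0],[0.002,0,0,0,0,0],[0.001,0,0,0,0,0],[0.001,0,0,0,0,0]]}}

```text
time: 21.75
ee_pos: [0.5498, -0.0131, 0.0366]
orientation: [180.0, 0.0, 95.8]
wrist_force: [-1.0, -3.8, -0.8]
opening: 0.007
gripper_force: 1.9
```

Emit:
{"method": "servo_tool", "body": {"steps": [[0.001,0,0,0,0,0],[0.001,0,0,0,0,0]]}}

```text
time: 21.95
ee_pos: [0.5496, -0.0111, 0.0366]
orientation: [180.0, 0.0, 95.8]
wrist_force: [0.7, -3.9, 0.1]
opening: 0.006
gripper_force: 1.9
```

Emit:
{"method": "servo_tool", "body": {"steps": [[0.001,0,0,0,0,0],[0.001,0,0,0,0,0]]}}

```text
time: 22.15
ee_pos: [0.5494, -0.0091, 0.0366]
orientation: [180.0, 0.0, 95.8]
wrist_force: [-0.3, -4.8, -0.3]
opening: 0.0
gripper_force: 2.2
```

Emit:
{"method": "servo_tool", "body": {"steps": [[0.0007,0,0,0,0,0],[0.0007,0,0,0,0,0]]}}

```text
time: 22.35
ee_pos: [0.5493, -0.0077, 0.0365]
orientation: [180.0, 0.0, 95.8]
wrist_force: [0.0, -4.8, 0.4]
opening: 0.007
gripper_force: 2.2
```

Emit:
{"method": "servo_tool", "body": {"steps": [[0.0007,0,0,0,0,0],[0.0007,0,0,0,0,0]]}}

```text
time: 22.55
ee_pos: [0.5493, -0.0065, 0.0366]
orientation: [180.0, 0.0, 95.9]
wrist_force: [0.7, -6.5, 1.2]
opening: 0.005
gripper_force: 3.0
```

Emit:
{"method": "servo_tool", "body": {"steps": [[0.0005,0,0,0,0,0]]}}

```text
time: 22.65
ee_pos: [0.5493, -0.0064, 0.0366]
orientation: [180.0, 0.1, 95.9]
wrist_force: [0.5, -6.6, 0.7]
opening: 0.006
gripper_force: 3.4
```

Emit:
{"method": "servo_tool", "body": {"steps": [[0.0005,0,0,0,0,0],[0,0,0,0,0,0]]}}

```text
time: 22.85
ee_pos: [0.5494, -0.0062, 0.0366]
orientation: [179.9, 0.1, 95.9]
wrist_force: [1.3, -7.3, -0.3]
opening: 0.004
gripper_force: 3.5
```

Contact: the book has stopped moving and the force is climbing to 7 N. I'll back off, rise clear and look.

Emit:
{"method": "servo_tool", "body": {"steps": [[-0.002,0,0,0,0,0],[-0.006,0,0,0,0,0],[-0.01,0,0,0,0,0],[0,0,-0.03,0,0,0],[0,0,-0.04,0,0,0],[0,0,-0.04,0,0,0],[0,0,-0.04,0,0,0],[0,0,-0.04,0,0,0],[0,0,-0.04,0,0,0],[0,0,-0.03,0,0,0],[0,0,0,0,0,0],[0,0,0,0,0,0]]}}

```text
time: 24.05
ee_pos: [0.5505, -0.0232, 0.2963]
orientation: [180.0, -0.0, 95.8]
wrist_force: [-0.1, -0.4, -0.4]
opening: 0.006
gripper_force: 0.0
```

Run:
```python
from h import *
s=manip.sense(); im=manip.snapshot("wrist"); cv2.imwrite("pics/w7.png",im[:,:,::-1]); print(s['ee_pos'],s['time'])
```

```text
[ 0.55051464 -0.02321664  0.2963085 ] 24.05
```

View pics/w7.png

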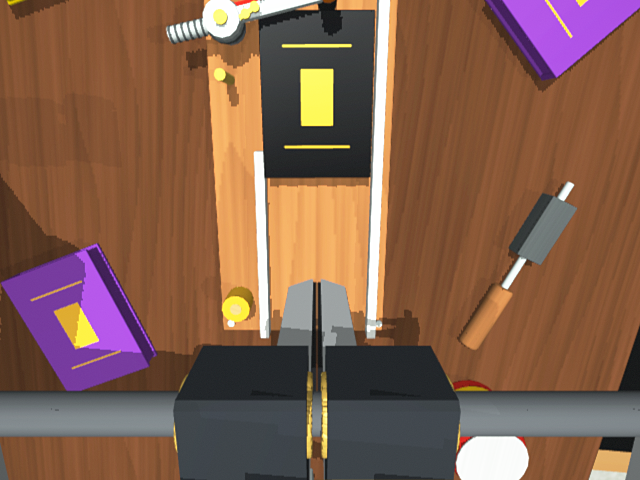

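The book lies flat between the rails with its front edge at row 11, against the rubber foot at (330,12). The foil roll and the peg are where they were. Handing in.

```bash
python3 -c "
from plant import manip
print(manip.hand_in())"
```

```text
the job is handed in; nothing more can be done
None
```

The job is handed in: the stand snapped over onto its stop (peak push about 9 N), and the book was slid gently (about 7 N at most) until its front end met the foot; no verdict came back.

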